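# Check the dosing syringes and reject the sticking ones

### The arm

A 6-joint arm with a two-finger parallel gripper is mounted at the origin on the work surface. World frame = base frame: x ahead of the robot, y to its left, z up, the work surface at z = 0. Lengths are in m, angles in rad, forces in N, time in s.
With the tool pointing down it reaches from about 0.25 to 0.775 m from the base axis. Payload 4 kg.
Tool frame: the origin (TCP) lies at the very end of the fingers, on their centre line; the grasp point (between the pads) lies hold_point_z behind it (hold_point_z is the distance from the TCP to the grasp point, in m); z points along the fingers, y is the direction in which the jaws open and shut (so a half turn about z gives the same grasp; the last joint's range is limited). The gripper opens to 94 mm and grips with 3 to 60 N. Pads are 16 mm wide; open, the fingers measure 119 mm over their backs; the gripper's body (75 mm by 177 mm) begins 78 mm behind the grasp point.
Start: joints at [1.146, 0.087, 1.371, -0, 1.684, -0.103], TCP at [0.174, 0.522, 0.206] pointing down, gripper open.
Joint ranges: [-3.1, 3.1], [-0.76, 2.03], [0.27, 2.55], [-1.08, 4.22], [0.17, 2.65], [-2.57, 2.57]. Speed limits (rad/s): [2.79, 2.79, 3.14, 3.14, 3.14, 3.14].

### API

Orientations are given as [roll, pitch, yaw] about the fixed x, y, z axes, in that order (R = Rz(yaw) Ry(pitch) Rx(roll)).
In Python, from bench import * gives the robot as it stands.
- The arm moves only by the tool step_arm, never from a script. Its argument "increments" is text: rows parted by semicolons, each of 6 numbers parted by spaces: the shift along the tool's x, y, z in cm, then the turn, a rotation vector about the tool's x, y, z in rad. A call has 1 to 5 rows; each row shifts and turns the commanded pose from where the row before left it, along the tool's axes as they then stand; what a row does not reach is not made up. A row lasts 1/10 s, in which the tool goes at most 50 mm and 8.59 degrees, less where a joint would pass 70% of its speed; a pose out of reach is approached as far as the arm can. A call is refused whole if a number of a shift passes 5 or a number of a turn 0.15, either way. A call with a gripper value outside its range is refused whole. "claw" is the gripper's target within -1 to 1 (shut at 1, half-way at 0, fully open at -1), set as the call begins (left out, the last holds). The fingers move at their own pace and stop on an object; the grip force is fixed at half the most. Time passes only in rows, so rows that do not move let the fingers close. It gives the time, the measured TCP pose, the force and the opening at its end, in the units of the state.
- get_obs(): the state, without advancing time (a new reading comes with each control period).
- snapshot(name): name is "side" or "top"; returns the picture (384x512x3 uint8, red, green, blue); there is no depth.
- calibration(name): a dict with "camera_matrix" (3x3 intrinsics, pixels), "k1" (the pictures are not rectified: a ray, as slopes to the right and down, at radius r is drawn at 1 + k1 r^2 times it, then the intrinsics apply), "eye" and "orientation" of the camera in the world. Camera axes: x right, y up, looking along -z (the intrinsics and any distortion apply to the point x, -y, -z); pixel columns grow to the right and rows downward; lengths in m; the calibration is good to about 2 mm. A picture is of the moment at which its call begins. calibration takes no time and is no camera call.
- close_job(): hands the job in, once; it reports no verdict.
The state is a dict: "time": time; "joint_positions": joint angles; "qvel": joint speeds; "joint_torque": joint torques, N m; "tool_pos": TCP position; "ee_rot": TCP orientation; "wrist_force": force on the tool from outside, world axes, zero at the start; "wrist_torque": the same for the moment, N m; "width": finger opening in m.
Only numpy, scipy, OpenCV 4.12 (cv2) and the standard library are available. Lean on these libraries where they do the work, as an engineer would, in place of code of your own. Each camera call takes 0.05 s, during which the arm holds its last target. There are 200 camera calls.

### The job

Try the plunger of each of the four dosing syringes where it lies in the cradle: push it through its stroke until it is fully home or jams, without forcing a jammed one. When all four have been tried, lay every syringe that jammed flat in the red reject tray without dropping it, its plunger left as it jammed; leave the good ones seated in the cradle with plungers fully home, and do not disturb the jar and dish on the cradle.

Things in the scene. Friction and masses are not known exactly. Their poses are not given: they have to be found in the camera images.
- cradle: Fixed white plate with two blue notched rails holding four syringes side by side. Origin: on the table under the middle of the barrels; x runs along the syringes from plungers to nozzles, z up. Plate x -83..147, y -131..131, 12 mm thick. Rails 16 mm thick at x = -48 and +45 mm, 55 mm high; barrels are clear between them (x -40..37).
- cradle_bays (a point): Middle of the four bays, 49 mm above the table, at the height of the syringes' axes; axes as the cradle's. Bays at y = -93, -31, 31, 93 mm, open at the top, syringes in any order. A syringe's finger flange bears on the rear (-x) face of the rear rail, which takes the thrust of a plunger pushed towards +x; nothing holds it towards -x.
- tray: Fixed red open reject tray, 250 (x) x 236 (y) x 40 mm high, walls and floor 5 mm thick. Origin: on the table under its centre; x along its long side. Empty at the start; cradle and tray may stand either way round, left or right.
- syringe_a_mid (a point): Dosing syringe a, about 0.25 kg, looks like the other three: clear barrel with steel ends, 28 mm diameter, 110 mm long. This point is on its axis at mid-barrel; x points to the nozzle (tip at x = 75 mm). Rectangular steel finger flange 44 mm wide, 28 mm high at x = -63 to -58 mm, so it lies flat with its axis 14 mm above the surface it lies on.
- plunger_a_pad (a point): Centre of the outer face of plunger a's orange thumb pad (28 mm diameter, 5 mm thick, on a 10 mm rod), on the axis of syringe a, 123 mm behind syringe_a_mid when fully drawn and 73 mm when fully home; pushed towards the nozzle.
- plunger_a (a joint): How far plunger a is pushed in, m: 0 fully drawn, 0.050 fully home against its stop. Stays where it is left. Normal drag is 3 to 5 N all the way; a faulty syringe feels the same at first and then jams dead somewhere between 18 and 37 mm, and must not be forced past.
- syringe_b_mid (a point): Dosing syringe b, about 0.25 kg, looks like the other three: clear barrel with steel ends, 28 mm diameter, 110 mm long. This point is on its axis at mid-barrel; x points to the nozzle (tip at x = 75 mm). Rectangular steel finger flange 44 mm wide, 28 mm high at x = -63 to -58 mm, so it lies flat with its axis 14 mm above the surface it lies on.
- plunger_b_pad (a point): Centre of the outer face of plunger b's orange thumb pad (28 mm diameter, 5 mm thick, on a 10 mm rod), on the axis of syringe b, 123 mm behind syringe_b_mid when fully drawn and 73 mm when fully home; pushed towards the nozzle.
- plunger_b (a joint): How far plunger b is pushed in, m: 0 fully drawn, 0.050 fully home against its stop. Stays where it is left. Normal drag is 3 to 5 N all the way; a faulty syringe feels the same at first and then jams dead somewhere between 18 and 37 mm, and must not be forced past.
- syringe_c_mid (a point): Dosing syringe c, about 0.25 kg, looks like the other three: clear barrel with steel ends, 28 mm diameter, 110 mm long. This point is on its axis at mid-barrel; x points to the nozzle (tip at x = 75 mm). Rectangular steel finger flange 44 mm wide, 28 mm high at x = -63 to -58 mm, so it lies flat with its axis 14 mm above the surface it lies on.
- plunger_c_pad (a point): Centre of the outer face of plunger c's orange thumb pad (28 mm diameter, 5 mm thick, on a 10 mm rod), on the axis of syringe c, 123 mm behind syringe_c_mid when fully drawn and 73 mm when fully home; pushed towards the nozzle.
- plunger_c (a joint): How far plunger c is pushed in, m: 0 fully drawn, 0.050 fully home against its stop. Stays where it is left. Normal drag is 3 to 5 N all the way; a faulty syringe feels the same at first and then jams dead somewhere between 18 and 37 mm, and must not be forced past.
- syringe_d_mid (a point): Dosing syringe d, about 0.25 kg, looks like the other three: clear barrel with steel ends, 28 mm diameter, 110 mm long. This point is on its axis at mid-barrel; x points to the nozzle (tip at x = 75 mm). Rectangular steel finger flange 44 mm wide, 28 mm high at x = -63 to -58 mm, so it lies flat with its axis 14 mm above the surface it lies on.
- plunger_d_pad (a point): Centre of the outer face of plunger d's orange thumb pad (28 mm diameter, 5 mm thick, on a 10 mm rod), on the axis of syringe d, 123 mm behind syringe_d_mid when fully drawn and 73 mm when fully home; pushed towards the nozzle.
- plunger_d (a joint): How far plunger d is pushed in, m: 0 fully drawn, 0.050 fully home against its stop. Stays where it is left. Normal drag is 3 to 5 N all the way; a faulty syringe feels the same at first and then jams dead somewhere between 18 and 37 mm, and must not be forced past.
- jar_at (a point): Bystander: white-capped specimen jar, 36 mm diameter, 46 mm high, loose on the cradle's end plate beyond the nozzles. Point at half its height.
- dish_at (a point): Bystander: closed glass dish, 54 mm diameter, 15 mm high, loose on the cradle's end plate beyond the nozzles. Point at half its height.
Mind the look-alikes: they are no part of the job. Leave any pink or turquoise look-alike of the part that bears syringe_c_mid alone.

How it is judged:
By the outcome, as a careful person would: the job done as asked, in the order asked, and still so for the second after the job is handed in, with the robot touching nothing.
It also fails if it takes over 72 s, if anything falls off the work surface, if the arm or the gripper's body presses on something with over 40 N, if the wrist force passes 120 N, or if a joint passes its speed limit or range.

## Working session

There is one attempt and no reset: what is moved stays moved. The work goes in short steps, Python scripts to look and compute and a tool call to move; the robot and the scene stay as the last step left them, time stands still between calls to the robot, and variables do not carry over. Pictures are saved under pics/ and viewed, about 8 in all and at most 12, crops included, and the job is handed in when it is done.

Besides the shell and the picture viewer there is one more tool, called as name(argument=value, ...), one argument or row to a line, values as JSON. step_arm: Moves the arm, as the interface text tells. Its arguments: {"type":"object","properties":{"increments":{"type":"string"},"claw":{"type":"number"}},"required":["increments"]}

```bash
ls; mkdir -p pics; python3 - <<'E'
from bench import *
import cv2
for n in("top","side"):
    cv2.imwrite(f"pics/{n}0.png",cv2.cvtColor(snapshot(n),cv2.COLOR_RGB2BGR)); print(n,calibration(n))
print(get_obs())
E
```

```text
pics
top {'camera_matrix': array([[381.53895788,   0.        , 254.73696298],
       [  0.        , 381.53895788, 195.87823365],
       [  0.        ,   0.        ,   1.        ]]), 'k1': -0.010127852845294097, 'eye': array([ 0.42927113, -0.16801098,  1.16592226]), 'orientation': array([ 0.07686595, -0.014027  , -1.55054562])}
side {'camera_matrix': array([[447.7065273 ,   0.        , 257.40118608],
       [  0.        , 447.7065273 , 188.75522668],
       [  0.        ,   0.        ,   1.        ]]), 'k1': 0.0427002759992608, 'eye': array([0.45991676, 0.68608014, 1.07058565]), 'orientation': array([ 0.70009975,  0.00603612, -3.05234914])}
{'time': 0.1, 'joint_positions': array([ 1.14589031e+00,  8.79118112e-02,  1.37207812e+00, -3.80888690e-05,
        1.68358114e+00, -1.03117687e-01]), 'qvel': array([-0.00100274, -0.0009221 , -0.00360064, -0.00048753, -0.00095604,
        0.00011459]), 'joint_torque': array([ 2.25839314e-03, -3.41247761e+01, -3.03303766e+01,  7.19900848e-02,
        3.03477456e-02, -8.35756646e-05]), 'tool_pos': array([0.17377206, 0.52132027, 0.2044171 ]), 'ee_rot': array([-3.13962084e+00, -1.65994997e-04,  2.81979991e+00]), 'wrist_force': array([-0.2340727 , -0.32386806, -0.060178  ]), 'wrist_torque': array([-0.01231547, -0.02125714, -0.05774684]), 'width': 0.09413795305134107}
```

View pics/top0.png

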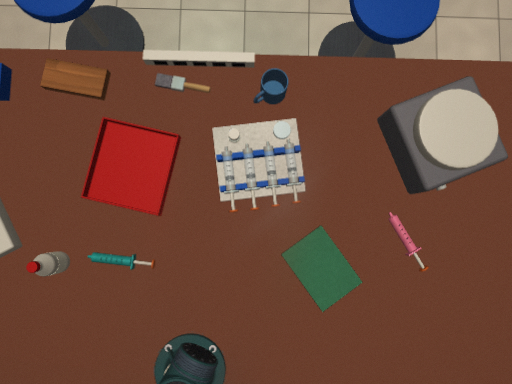

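View pics/side0.png

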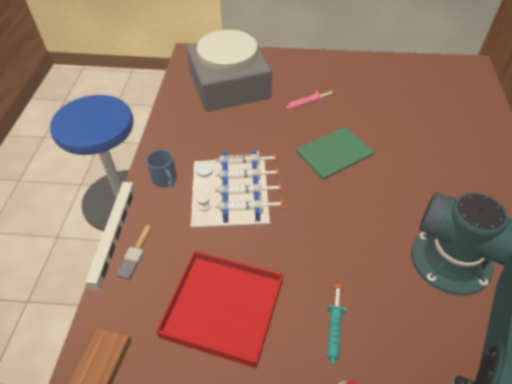

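Top view: the cradle is at about (259,160), with plungers towards the robot at about (234..296, 208). The tray is at (132,166). The pink (405,235) and turquoise (120,260) syringes on the table are look-alikes, so I leave them. The four clear-barrelled ones in the cradle's bays are the ones meant.

```bash
cat > h.py <<'E'
import numpy as np, cv2
from scipy.spatial.transform import Rotation as R
from bench import *
def ray(n,px):
    c=calibration(n);K=c["camera_matrix"]
    D=np.array([c["k1"],0,0,0,0.]); 
    p=cv2.undistortPoints(np.array(px,float).reshape(-1,1,2),K,D)[:,0]
    d=np.c_[p[:,0],-p[:,1],-np.ones(len(p))]
    return c["eye"],R.from_euler("xyz",c["orientation"]).apply(d)
def plane(n,px,z):
    e,d=ray(n,px); return e+d*((z-e[2])/d[:,2])[:,None]
def proj(n,P):
    c=calibration(n);Rm=R.from_euler("xyz",c["orientation"])
    q=Rm.inv().apply(np.atleast_2d(P)-c["eye"]); q=np.c_[q[:,0],-q[:,1],-q[:,2]]
    return cv2.projectPoints(q,np.zeros(3),np.zeros(3),c["camera_matrix"],np.array([c["k1"],0,0,0,0.]))[0][:,0]
def blobs(im,lo,hi,amin):
    m=cv2.inRange(cv2.cvtColor(im,cv2.COLOR_RGB2HSV),np.array(lo),np.array(hi))
    k,l,s,c=cv2.connectedComponentsWithStats(m)
    return m,[(c[i],s[i],l==i) for i in range(1,k) if s[i][4]>=amin]
E
cat > m.py <<'E'
from h import *
for n in("top","side"):
    im=cv2.cvtColor(cv2.imread(f"pics/{n}0.png"),cv2.COLOR_BGR2RGB)
    # tray
    m,b=blobs(im,(0,180,70),(6,255,255),800)
    for c,s,l in b:
        r=cv2.minAreaRect(np.argwhere(l)[:,::-1].astype(np.float32)); P=plane(n,cv2.boxPoints(r),.04)
        print(n,"red",s,P.round(4).tolist(),P.mean(0))
    m,b=blobs(im,(105,140,60),(125,255,255),8)
    for c,s,l in b: print(n,"blue",c.round(1),s)
    m,b=blobs(im,(5,150,120),(16,255,255),4)
    for c,s,l in b: print(n,"orange",c.round(1),s[4],plane(n,[c],.049)[0].round(4))
    m,b=blobs(im,(0,0,150),(180,60,255),600)
    for c,s,l in b:
        r=cv2.minAreaRect(np.argwhere(l)[:,::-1].astype(np.float32)); P=plane(n,cv2.boxPoints(r),.012)
        print(n,"white",c.round(),s,P.round(4).tolist(),P.mean(0).round(4),r[2])
im=cv2.imread("pics/top0.png")[110:220,200:320]; a=cv2.resize(im,None,fx=5,fy=5,interpolation=cv2.INTER_CUBIC)
cv2.imwrite("pics/crop0.png",a)
E
python3 m.py
```

```text
top red [  81  117  100   99 6554] [[0.5018, 0.332, 0.04], [0.7512, 0.2842, 0.04], [0.6956, 0.0418, 0.04], [0.4478, 0.0937, 0.04]] [0.59911621 0.18794182 0.04      ]
top blue [48.8  6.6] [ 14   0  72  17 875]
top blue [395.3  16.1] [ 350    0   89   40 2719]
top blue [ 0.3 72.9] [ 0 63  2 25 36]
top blue [297. 148.] [295 146   5   5  25]
top blue [279.  150.5] [274 148  11   6  61]
top blue [258.2 153. ] [253 150  12   7  65]
top blue [237.2 155.4] [232 153  12   6  64]
top blue [219.3 157.7] [217 155   6   7  32]
top blue [301.  178.5] [299 177   5   4  20]
top blue [282.7 181.1] [278 179  11   5  47]
top blue [262.  183.8] [257 181  11   6  56]
top blue [240.9 186.3] [236 184  11   6  55]
top blue [222.9 188.4] [220 186   6   6  28]
top orange [73.2 77.9] 1554 [0.8587 0.3694 0.049 ]
top orange [296.4 201.5] 14 [ 0.5017 -0.3047  0.049 ]
top orange [274.8 205.1] 19 [ 0.4897 -0.2414  0.049 ]
top orange [254.5 208.3] 19 [ 0.4792 -0.1819  0.049 ]
top orange [233.2 210.3] 19 [ 0.4719 -0.1197  0.049 ]
top orange [152.1 263.2] 15 [0.3142 0.1107 0.049 ]
top orange [424.8 268.8] 19 [ 0.3128 
[... 2112 characters left out ...]
ge [332.2  89.8] 5 [ 0.3131 -0.6634  0.049 ]
side orange [337.6 286.3] 26 [0.3135 0.1313 0.049 ]
side white [322.  28.] [  190     0   266    69 12052] [[0.9781, -1.3173, 0.012], [-0.2815, -1.581, 0.012], [-0.1986, -1.0003, 0.012], [0.8603, -0.7945, 0.012]] [ 0.3395 -1.1733  0.012 ] 86.02061462402344
side white [ 56. 216.] [    0    65   164   319 27277] [[1.2217, 0.3867, 0.012], [1.5893, -0.9813, 0.012], [0.97, -0.7762, 0.012], [0.8953, 0.4412, 0.012]] [ 1.1691 -0.2324  0.012 ] 15.471329689025879
side white [230. 191.] [ 191  151   88   76 4861] [[0.789, -0.3306, 0.012], [0.5006, -0.3744, 0.012], [0.4717, -0.0774, 0.012], [0.7235, -0.0412, 0.012]] [ 0.6212 -0.2059  0.012 ] 87.27368927001953
```

View pics/crop0.png

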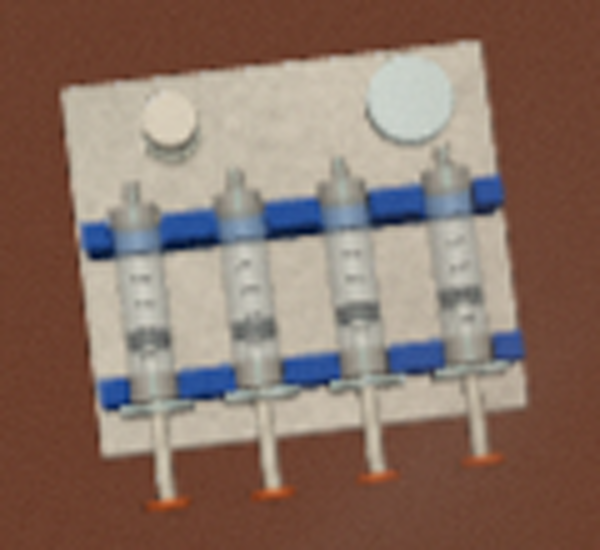

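The crop confirms four clear syringes in the bays, pads at the bottom (robot side), jar at upper left and dish at upper right. Next I fit the cradle frame.

```bash
cat > f.py <<'E'
from h import *
import bench; print([a for a in dir(bench) if not a.startswith('_')], getattr(bench,'hold_point_z',None))
im=cv2.cvtColor(cv2.imread("pics/top0.png"),cv2.COLOR_BGR2RGB)
m,b=blobs(im,(105,140,60),(125,255,255),8)
F=[];Re=[]
for c,s,l in b:
    if 200<c[0]<320 and c[1]>140: (F if c[1]<170 else Re).append(plane("top",[c],.053)[0][:2])
F=np.array(F);Re=np.array(Re)
pads=np.array([plane("top",[c],.049)[0][:2] for c,s,l in blobs(im,(5,150,120),(16,255,255),10)[1] if 200<c[0]<320 and c[1]>190])
aF=-np.polyfit(F[:,1],F[:,0],1)[0];aR=-np.polyfit(Re[:,1],Re[:,0],1)[0]
print("yaw F,R",np.arctan(aF),np.arctan(aR), "pads",-np.polyfit(pads[:,1],pads[:,0],1)[0])
# plate silhouette
mw=cv2.inRange(cv2.cvtColor(im,cv2.COLOR_RGB2HSV),np.array((0,0,120)),np.array((180,80,255)))
mw|=cv2.inRange(cv2.cvtColor(im,cv2.COLOR_RGB2HSV),np.array((90,140,60)),np.array((125,255,255)))
mw[:112]=0;mw[203:]=0;mw[:,:205]=0;mw[:,310:]=0
k,l,s,c=cv2.connectedComponentsWithStats(cv2.morphologyEx(mw,cv2.MORPH_OPEN,np.ones((7,7))));i=1+s[1:,4].argmax()
P=plane("top",cv2.boxPoints(cv2.minAreaRect(np.argwhere(l==i)[:,::-1].astype(np.float32))),.012)[:,:2]
print(P, [np.linalg.norm(P[j]-P[j-1]) for j in range(4)],P.mean(0))
a=np.mean([np.arctan(aF),np.arctan(aR)]);ex=np.array([np.cos(a),np.sin(a)]);ey=np.array([-ex[1],ex[0]])
print("a",a,"rail sep",(F.mean(0)-Re.mean(0))@ex, "x: rails+1.5",((F.mean(0)+Re.mean(0))/2)@ex+.0015,"pads",pads@ex+.121,"plate",P.mean(0)@ex-.032)
print("y: rails",F.mean(0)@ey,Re.mean(0)@ey,"pads",pads@ey,(pads@ey).mean(),"plate",P.mean(0)@ey)
np.save("cr.npy",[a])
E
python3 f.py
```

```text
['IKError', 'calibration', 'close_job', 'get_obs', 'hold_point_z', 'snapshot'] 0.0188
yaw F,R 0.14632961860638374 0.14745173230264316 pads 0.162305991163581
[[ 0.7274174  -0.04492212]
 [ 0.76482265 -0.30664992]
 [ 0.53477914 -0.33567325]
 [ 0.49913712 -0.07772815]] [np.float64(0.2306255012648778), np.float64(0.26438720981313923), np.float64(0.23186714043858295), np.float64(0.26039590419358666)] [ 0.63153907 -0.19124336]
a 0.14689067545451345 rail sep 0.09175891618544267 x: rails+1.5 0.563692373337889 pads [0.57264805 0.57010794 0.56842551 0.57030287] plate 0.564747045479493
y: rails -0.2815558556561647 -0.2808819607886245 pads [-0.37488162 -0.31052477 -0.25007913 -0.1874468 ] -0.28073308012497583 plate -0.28161780616555626
```

step_arm(
  increments="0 0 -5 0 0 -0.15; 0 0 0 0 0 -0.15; 0 0 0 0 0 -0.15",
  claw=1,
)

```text
time: 0.4
tool_pos: [0.1741, 0.5222, 0.2568]
ee_rot: [3.14, 0.001, -3.007]
wrist_force: [-0.1, 0.3, -0.5]
width: 0.073
```

step_arm(
  increments="-1.2 -4.8 0 0 0 -0.012; -1.2 -4.8 0 0 0 0; -1.2 -4.8 0 0 0 0; -1.2 -4.8 0 0 0 0; -1.2 -4.8 0 0 0 0",
)

```text
time: 0.9
tool_pos: [0.2664, 0.2904, 0.255]
ee_rot: [-3.141, -0.0, -3.0]
wrist_force: [0.6, -0.5, 0.9]
width: 0.0335
```

step_arm(
  increments="-1.2 -4.8 0 0 0 0; -1.2 -4.8 0 0 0 0; -1.2 -4.8 0 0 0 0; -1.2 -4.8 0 0 0 0; -1.2 -4.8 0 0 0 0",
)

```text
time: 1.4
tool_pos: [0.3593, 0.0611, 0.2553]
ee_rot: [3.141, 0.001, -3.001]
wrist_force: [0.4, 0.1, -0.7]
width: 0.0004
```

step_arm(
  increments="-1.2 -4.8 0 0 0 0; -1.2 -4.8 0 0 0 0; -1.2 -4.8 0 0 0 0; -1.2 -4.8 0 0 0 0; 0 0 2 0 0 0",
)

```text
time: 1.9
tool_pos: [0.4356, -0.1258, 0.236]
ee_rot: [-3.138, 0.002, -3.008]
wrist_force: [0.1, 0.9, 0.0]
width: 0.0005
```

step_arm(
  increments="0 0 5 0 0 -0.01; 0 0 5 0 0 0; 0 0 5 0 0 0; 0 0 4 0 0 0; 0 0 1 0 0 0",
)

```text
time: 2.4
tool_pos: [0.4292, -0.1185, 0.0299]
ee_rot: [3.136, -0.01, -2.992]
wrist_force: [-0.2, 1.0, 0.3]
width: 0.0008
```

```bash
cat > s.py <<'E'
from h import *
import sys
A=.1455;ex=np.array([np.cos(A),np.sin(A)]);ey=np.array([-ex[1],ex[0]])
o=get_obs();p=o["tool_pos"];print("u %.4f v %.4f z %.4f"%(p[:2]@ex,p[:2]@ey,p[2]),o["ee_rot"].round(4),"F",(o["wrist_force"][:2]@ex).round(2),"t",o["time"],o["width"].round(4))
if len(sys.argv)>1:
    b=[]
    for n,(x0,y0,w,h) in (("top",(195,105,130,125)),("side",(180,135,130,110))):
        im=cv2.cvtColor(snapshot(n),cv2.COLOR_RGB2BGR); cv2.imwrite(f"pics/{n}{sys.argv[1]}.png",im)
        b.append(cv2.resize(im[y0:y0+h,x0:x0+w],(390,360),interpolation=cv2.INTER_CUBIC))
    cv2.imwrite(f"pics/v{sys.argv[1]}.png",np.hstack(b))
E
python3 s.py 1
```

```text
Traceback (most recent call last):
  File "s.py", line 4, in <module>
    o=get_obs();p=o["tool_pos"];print("u %.4f v %.4f z %.4f"%(p[:2]@ex,p[:2]@ey,p[2]),o["ee_rot"].round(4),"F",(o["wrist_force"][:2]@ex).round(2),"t",o["time"],o["width"].round(4))
                                                                                                                                                                ^^^^^^^^^^^^^^^^
AttributeError: 'float' object has no attribute 'round'
```

step_arm(
  increments="0 0 0 0 0 0; 0 0 0 0 0 0",
)

```text
time: 2.6
tool_pos: [0.4353, -0.121, 0.0376]
ee_rot: [-3.14, 0.003, -2.991]
wrist_force: [0.1, -0.0, 0.7]
width: 0.0003
```

```bash
sed -i 's/,o\["width"\].round(4))/,round(o["width"],4))/' s.py; python3 s.py 1
```

```text
u 0.4131 v -0.1828 z 0.0376 [-3.1398e+00  3.1000e-03 -2.9913e+00] F 0.14 t 2.6 0.0003
```

View pics/v1.png

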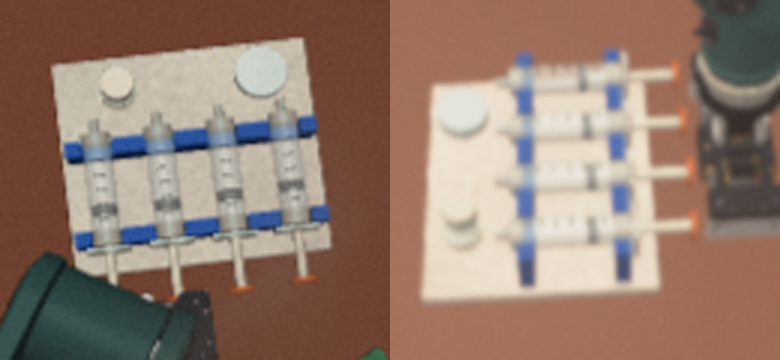

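step_arm(
  increments="-1 -0.5 0 0 0 0; -1 0 0 0 0 0; -1 0 0 0 0 0; -0.7 0 0 0 0 0; 0 0 0 0 0 0",
)

```text
time: 3.2
tool_pos: [0.4723, -0.1196, 0.0355]
ee_rot: [3.142, 0.001, -2.991]
wrist_force: [-0.7, -0.6, -0.3]
width: 0.0003
```

```bash
python3 s.py
```

```text
u 0.4500 v -0.1868 z 0.0355 [ 3.1415e+00  1.1000e-03 -2.9908e+00] F -0.82 t 3.2 0.0003
```

step_arm(
  increments="-0.3 0 0 0 0 0; -0.3 0 0 0 0 0",
)

```text
time: 3.4
tool_pos: [0.4763, -0.1188, 0.0353]
ee_rot: [3.141, -0.002, -2.991]
wrist_force: [-4.6, -1.4, 3.1]
width: 0.0005
```

```bash
python3 s.py 2
```

```text
u 0.4540 v -0.1866 z 0.0353 [ 3.1413e+00 -1.8000e-03 -2.9914e+00] F -4.77 t 3.4 0.0005
```

View pics/v2.png

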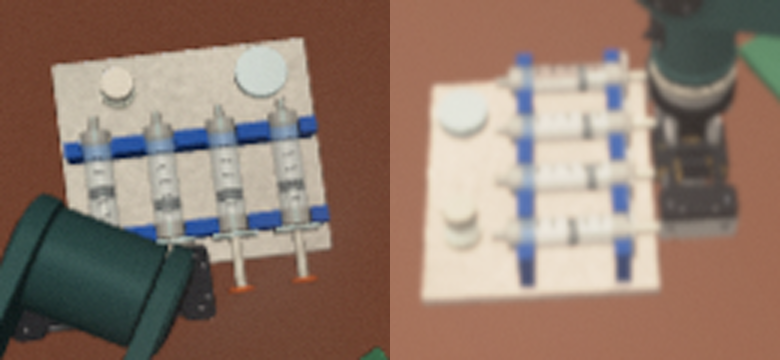

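step_arm(
  increments="-0.2 0 0 0 0 0; -0.2 0 0 0 0 0",
)

```text
time: 3.7
tool_pos: [0.4772, -0.1187, 0.0349]
ee_rot: [3.141, -0.009, -2.991]
wrist_force: [-14.1, -3.1, 7.4]
width: 0.0003
```

step_arm(
  increments="2 0 0 0 0 0; 2.2 0 0 0 0 0; 0 -3.1 0 0 0 0; 0 -3.2 0 0 0 0; -1 0 0 0 0 0",
)

```text
time: 4.2
tool_pos: [0.4596, -0.1881, 0.0358]
ee_rot: [-3.14, 0.003, -2.995]
wrist_force: [-0.0, -0.2, 0.1]
width: 0.0007
```

step_arm(
  increments="-0.8 0 0 0 0 0; -0.8 0 0 0 0 0; -0.6 0 0 0 0 0; 0 0 0 0 0 0; -0.2 0 0 0 0 0",
)

```text
time: 4.7
tool_pos: [0.4821, -0.181, 0.0352]
ee_rot: [3.141, -0.001, -2.991]
wrist_force: [-3.1, -1.2, 1.7]
width: 0.0006
```

```bash
python3 s.py
```

```text
u 0.4507 v -0.2490 z 0.0352 [ 3.1408e+00 -1.1000e-03 -2.9905e+00] F -3.28 t 4.7 0.0006
```

step_arm(
  increments="-0.2 0 0 0 0 0; -0.2 0 0 0 0 0",
)

```text
time: 4.9
tool_pos: [0.4859, -0.1805, 0.0353]
ee_rot: [3.14, -0.001, -2.991]
wrist_force: [-3.8, -0.9, 1.9]
width: 0.0005
```

step_arm(
  increments="-0.2 0 0 0 0 0; -0.2 0 0 0 0 0",
)

```text
time: 5.1
tool_pos: [0.4901, -0.18, 0.0353]
ee_rot: [3.14, -0.001, -2.991]
wrist_force: [-3.7, 0.3, 0.9]
width: 0.0005
```

step_arm(
  increments="-0.2 0 0 0 0 0; -0.2 0 0 0 0 0",
)

```text
time: 5.3
tool_pos: [0.4942, -0.1795, 0.0353]
ee_rot: [3.14, -0.0, -2.991]
wrist_force: [-3.8, 1.2, 1.4]
width: 0.0007
```

step_arm(
  increments="-0.2 0 0 0 0 0; -0.2 0 0 0 0 0",
)

```text
time: 5.5
tool_pos: [0.4982, -0.1789, 0.0353]
ee_rot: [3.141, -0.0, -2.991]
wrist_force: [-4.1, 0.5, 1.2]
width: 0.0004
```

step_arm(
  increments="-0.2 0 0 0 0 0; -0.2 0 0 0 0 0",
)

```text
time: 5.7
tool_pos: [0.5008, -0.1786, 0.0351]
ee_rot: [3.141, -0.004, -2.991]
wrist_force: [-10.8, 0.7, 4.4]
width: 0.0004
```

step_arm(
  increments="-0.1 0 0 0 0 0; 0 0 0 0 0 0",
)

```text
time: 5.9
tool_pos: [0.5008, -0.1786, 0.0351]
ee_rot: [3.14, -0.006, -2.991]
wrist_force: [-9.8, 0.6, 3.7]
width: 0.0006
```

step_arm(
  increments="2.8 0 0 0 0 0; 2.8 0 0 0 0 0; 0 -3.1 0 0 0 0; 0 -3.1 0 0 0 0; -1 0 0 0 0 0",
)

```text
time: 6.4
tool_pos: [0.4687, -0.2511, 0.0366]
ee_rot: [-3.136, 0.004, -2.995]
wrist_force: [0.2, -0.1, 0.3]
width: 0.0004
```

step_arm(
  increments="-0.8 0 0 0 0 0; -0.8 0 0 0 0 0; -0.6 0 0 0 0 0; 0 0 0 0 0 0; -0.2 0 0 0 0 0",
)

```text
time: 6.9
tool_pos: [0.4905, -0.2425, 0.0354]
ee_rot: [3.141, -0.001, -2.991]
wrist_force: [-3.1, -0.5, 2.3]
width: 0.0004
```

```bash
python3 s.py
```

```text
u 0.4502 v -0.3111 z 0.0354 [ 3.1410e+00 -9.0000e-04 -2.9905e+00] F -3.19 t 6.9 0.0004
```

step_arm(
  increments="-0.2 0 0 0 0 0; -0.2 0 0 0 0 0",
)

```text
time: 7.1
tool_pos: [0.4943, -0.242, 0.0354]
ee_rot: [3.141, -0.001, -2.991]
wrist_force: [-2.5, -0.2, 2.3]
width: 0.0005
```

step_arm(
  increments="-0.2 0 0 0 0 0; -0.2 0 0 0 0 0",
)

```text
time: 7.3
tool_pos: [0.4985, -0.2415, 0.0354]
ee_rot: [3.14, -0.0, -2.991]
wrist_force: [-3.4, 1.5, 2.2]
width: 0.0004
```

step_arm(
  increments="-0.2 0 0 0 0 0; -0.2 0 0 0 0 0",
)

```text
time: 7.5
tool_pos: [0.5026, -0.241, 0.0353]
ee_rot: [3.141, -0.0, -2.991]
wrist_force: [-3.6, 0.2, 1.8]
width: 0.0003
```

step_arm(
  increments="-0.2 0 0 0 0 0; -0.2 0 0 0 0 0",
)

```text
time: 7.7
tool_pos: [0.5055, -0.2406, 0.0352]
ee_rot: [3.141, -0.003, -2.991]
wrist_force: [-8.2, 0.3, 4.3]
width: 0.0007
```

step_arm(
  increments="-0.1 0 0 0 0 0; 0 0 0 0 0 0",
)

```text
time: 7.9
tool_pos: [0.5055, -0.2407, 0.0352]
ee_rot: [3.14, -0.005, -2.991]
wrist_force: [-7.6, 1.3, 4.4]
width: 0.0004
```

step_arm(
  increments="-0.2 0 0 0 0 0; 0 0 0 0 0 0",
)

```text
time: 8.1
tool_pos: [0.5056, -0.2406, 0.0351]
ee_rot: [3.14, -0.009, -2.992]
wrist_force: [-13.0, 0.6, 6.9]
width: 0.0001
```

step_arm(
  increments="2.7 0 0 0 0 0; 2.7 0 0 0 0 0; 0 -3.1 0 0 0 0; 0 -3.1 0 0 0 0; -1 0 0 0 0 0",
)

```text
time: 8.6
tool_pos: [0.4763, -0.3123, 0.036]
ee_rot: [-3.137, 0.003, -2.995]
wrist_force: [-0.3, 0.2, -0.9]
width: 0.0004
```

step_arm(
  increments="-0.8 0 0 0 0 0; -0.8 0 0 0 0 0; -0.6 0 0 0 0 0; 0 0 0 0 0 0; -0.2 0 0 0 0 0",
)

```text
time: 9.1
tool_pos: [0.4985, -0.3044, 0.0354]
ee_rot: [-3.141, -0.002, -2.991]
wrist_force: [-4.2, -1.4, 1.8]
width: 0.0005
```

```bash
python3 s.py
```

```text
u 0.4491 v -0.3735 z 0.0354 [-3.1415e+00 -1.5000e-03 -2.9907e+00] F -4.4 t 9.1 0.0005
```

step_arm(
  increments="-0.2 0 0 0 0 0; -0.2 0 0 0 0 0",
)

```text
time: 9.3
tool_pos: [0.5025, -0.3038, 0.0354]
ee_rot: [3.141, -0.001, -2.992]
wrist_force: [-4.4, -1.1, 0.6]
width: 0.0004
```

step_arm(
  increments="-0.2 0 0 0 0 0; -0.2 0 0 0 0 0",
)

```text
time: 9.5
tool_pos: [0.5068, -0.3033, 0.0354]
ee_rot: [3.141, -0.0, -2.992]
wrist_force: [-5.0, -0.5, 0.7]
width: 0.0005
```

step_arm(
  increments="-0.2 0 0 0 0 0; -0.2 0 0 0 0 0",
)

```text
time: 9.7
tool_pos: [0.5109, -0.3027, 0.0354]
ee_rot: [3.141, -0.0, -2.991]
wrist_force: [-4.4, -1.3, 0.8]
width: 0.0005
```

step_arm(
  increments="-0.2 0 0 0 0 0; -0.2 0 0 0 0 0",
)

```text
time: 9.9
tool_pos: [0.5149, -0.3021, 0.0354]
ee_rot: [3.141, -0.0, -2.991]
wrist_force: [-4.0, -0.3, 0.9]
width: 0.0003
```

step_arm(
  increments="-0.2 0 0 0 0 0; -0.2 0 0 0 0 0",
)

```text
time: 10.1
tool_pos: [0.5189, -0.3016, 0.0354]
ee_rot: [3.141, -0.0, -2.991]
wrist_force: [-4.6, -0.6, 0.9]
width: 0.0006
```

step_arm(
  increments="-0.2 0 0 0 0 0; -0.2 0 0 0 0 0",
)

```text
time: 10.3
tool_pos: [0.5228, -0.301, 0.0354]
ee_rot: [3.141, -0.0, -2.991]
wrist_force: [-3.5, -1.0, 0.9]
width: 0.0007
```

step_arm(
  increments="-0.2 0 0 0 0 0; -0.2 0 0 0 0 0",
)

```text
time: 10.5
tool_pos: [0.5268, -0.3005, 0.0354]
ee_rot: [3.142, -0.0, -2.991]
wrist_force: [-4.4, -1.0, 0.6]
width: 0.0004
```

step_arm(
  increments="-0.2 0 0 0 0 0; -0.2 0 0 0 0 0; -0.2 0 0 0 0 0; -0.2 0 0 0 0 0; -0.2 0 0 0 0 0",
)

```text
time: 11.0
tool_pos: [0.533, -0.2995, 0.0353]
ee_rot: [3.141, -0.009, -2.992]
wrist_force: [-16.6, -1.8, 6.4]
width: 0.0001
```

step_arm(
  increments="-0.2 0 0 0 0 0; 0 0 0 0 0 0",
)

```text
time: 11.2
tool_pos: [0.5329, -0.2996, 0.0353]
ee_rot: [3.14, -0.013, -2.992]
wrist_force: [-18.6, -2.8, 7.6]
width: 0.0004
```

```bash
python3 s.py
```

```text
u 0.4839 v -0.3737 z 0.0353 [ 3.14   -0.0125 -2.9921] F -18.82 t 11.2 0.0004
```

step_arm(
  increments="3 0 0 0 0 0; 0 0 -4 0 0 0; 0 0 -5 0 0 0; 0 0 -3.5 0 0 0; 0 0 0 0 0 0",
)

```text
time: 11.7
tool_pos: [0.5137, -0.3049, 0.1688]
ee_rot: [-3.131, 0.014, -2.99]
wrist_force: [0.4, 0.4, -0.3]
width: 0.0007
```

step_arm(
  increments="-3.4 2 0 0 0 0; -3.4 2 0 0 0 0; -3.4 2.2 0 0 0 0; 0 0 0 0 0 0; 0 0 0 0 0 0",
  claw=0,
)

```text
time: 12.2
tool_pos: [0.6014, -0.2253, 0.1591]
ee_rot: [3.14, 0.0, -2.989]
wrist_force: [-1.1, 0.4, 0.3]
width: 0.0372
```

```bash
python3 s.py 3
```

```text
u 0.5624 v -0.3101 z 0.1591 [ 3.1405  0.     -2.9888] F -1.04 t 12.2 0.0372
```

View pics/v3.png

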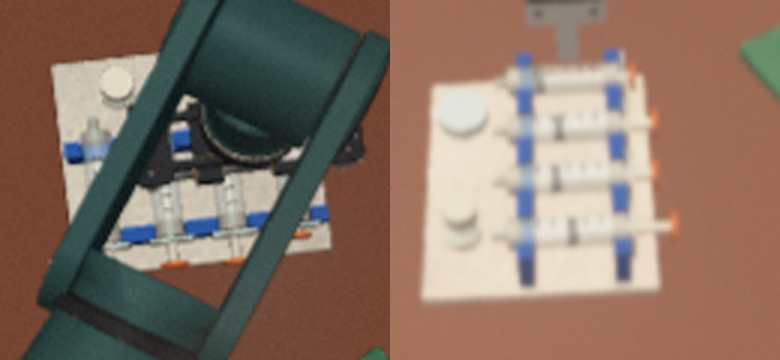

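step_arm(
  increments="0 -0.15 4 0 0 0.006; 0 0 4 0 0 0; 0 0 3 0 0 0; 0 0 1.1 0 0 0; 0 0 0 0 0 0",
)

```text
time: 12.8
tool_pos: [0.5989, -0.2283, 0.0374]
ee_rot: [3.139, -0.003, -2.999]
wrist_force: [-0.1, -0.2, 0.6]
width: 0.0472
```

```bash
python3 s.py
```

```text
u 0.5594 v -0.3127 z 0.0374 [ 3.1392 -0.0032 -2.9989] F -0.13 t 12.8 0.0472
```

Close, check the width, then lift.

step_arm(
  increments="-0.3 0 0 0 0 0; 0 0 0 0 0 0; 0 0 0 0 0 0; 0 0 0 0 0 0",
  claw=1,
)

```text
time: 13.2
tool_pos: [0.6051, -0.2256, 0.0422]
ee_rot: [3.139, 0.004, -2.997]
wrist_force: [-1.2, 5.2, 4.1]
width: 0.0272
```

step_arm(
  increments="0 0 -0.5 0 0 0; 0 0 -1.5 0 0 0; 0 0 -3 0 0 0; 0 0 -3 0 0 0; 0 0 -3 0 0 0",
)

```text
time: 13.7
tool_pos: [0.6036, -0.2289, 0.152]
ee_rot: [-3.139, 0.001, -2.998]
wrist_force: [0.2, -0.0, -1.8]
width: 0.0274
```

```bash
python3 s.py 4; python3 - <<'E'
import cv2
i=cv2.imread('pics/side4.png')[100:260,170:370]; cv2.imwrite('pics/w4.png',cv2.resize(i,None,fx=3,fy=3,interpolation=cv2.INTER_CUBIC))
E
```

```text
u 0.5640 v -0.3140 z 0.1520 [-3.1391e+00  6.0000e-04 -2.9981e+00] F 0.24 t 13.7 0.0274
```

View pics/w4.png

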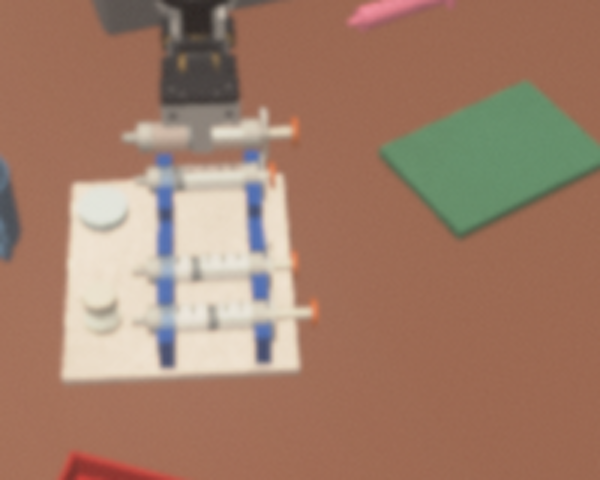

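step_arm(
  increments="0 0 0 0 0 0.1; 0 0 0 0 0 0.13; 0 0 0 0 0 0.115; 0 2 0 0 0 0; 0.6 3.4 0 0 0 0",
)

```text
time: 14.3
tool_pos: [0.6079, -0.1756, 0.1475]
ee_rot: [-3.14, -0.002, 2.937]
wrist_force: [-0.0, 0.0, -2.4]
width: 0.0272
```

step_arm(
  increments="0.7 4 0 0 0 0; 0.7 4 0 0 0 0; 0.7 4 0 0 0 0; 0.7 4 0 0 0 0; 0.7 4 0 0 0 0",
)

```text
time: 14.8
tool_pos: [0.6135, 0.0303, 0.1481]
ee_rot: [-3.14, -0.001, 2.94]
wrist_force: [1.0, -0.4, -2.3]
width: 0.0273
```

step_arm(
  increments="0.7 4 0 0 0 0; 0.7 4 0 0 0 0; 0.7 4 0 0 0 0; 0.7 4 0 0 0 0; 0.6 3 0 0 0 0",
)

```text
time: 15.3
tool_pos: [0.6181, 0.2243, 0.1478]
ee_rot: [-3.141, -0.001, 2.942]
wrist_force: [0.6, -0.9, -2.5]
width: 0.0273
```

step_arm(
  increments="0.3 2 0 0 0 0; 0 1 0 0 0 0; 0 0 0 0 0 0; 0 0 0 0 0 0",
)

```text
time: 15.7
tool_pos: [0.6221, 0.2508, 0.1491]
ee_rot: [-3.14, -0.0, 2.939]
wrist_force: [-0.0, -0.1, -2.7]
width: 0.0271
```

```bash
python3 s.py 5;  python3 - <<'E'
import cv2,numpy as np
i=cv2.imread('pics/side5.png')[180:370,130:360]; j=cv2.imread('pics/top5.png')[90:240,60:210]
cv2.imwrite('pics/w5.png',np.hstack([cv2.resize(i,(400,330),interpolation=2),cv2.resize(j,(330,330),interpolation=2)]))
E
```

```text
u 0.6519 v 0.1580 z 0.1491 [-3.1402 -0.      2.9395] F -0.02 t 15.7 0.0271
```

View pics/w5.png

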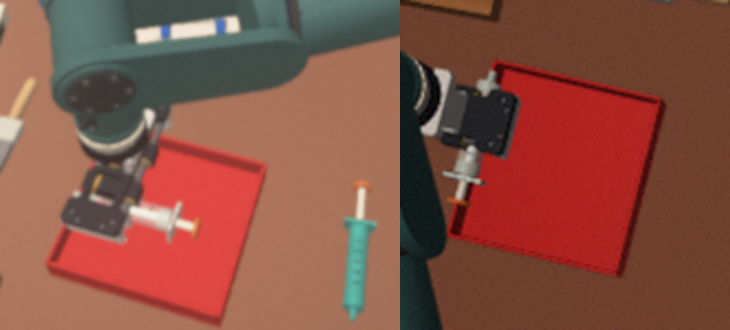

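step_arm(
  increments="0 0 3 0 0 0; 0 0 4 0 0 0; 0 0 4 0 0 0; 0 0 2 0 0 0; 0 0 0 0 0 0",
)

```text
time: 16.3
tool_pos: [0.6192, 0.2502, 0.0152]
ee_rot: [-3.138, -0.007, 2.939]
wrist_force: [-0.2, 0.0, -2.6]
width: 0.0268
```

step_arm(
  increments="0 0 0 0 0 0; 0 0 0.4 0 0 0; 0 0 0.2 0 0 0; 0 0 0 0 0 0",
)

```text
time: 16.7
tool_pos: [0.6222, 0.2524, 0.0144]
ee_rot: [3.141, 0.001, 2.941]
wrist_force: [-0.8, 0.3, -2.6]
width: 0.0275
```

step_arm(
  increments="0 0 0.2 0 0 0; 0 0 0 0 0 0",
)

```text
time: 16.9
tool_pos: [0.6222, 0.2526, 0.012]
ee_rot: [3.141, 0.001, 2.941]
wrist_force: [0.8, 0.4, -0.9]
width: 0.0275
```

step_arm(
  increments="0 0 0.2 0 0 0; 0 0 0 0 0 0",
)

```text
time: 17.1
tool_pos: [0.6222, 0.2526, 0.0118]
ee_rot: [3.141, 0.001, 2.941]
wrist_force: [-3.0, -0.9, 5.2]
width: 0.027
```

step_arm(
  increments="0 0 0 0 0 0; 0 0 0 0 0 0; 0 0 0 0 0 0",
  claw=0,
)

```text
time: 17.4
tool_pos: [0.6219, 0.2524, 0.0095]
ee_rot: [3.141, 0.0, 2.941]
wrist_force: [-0.2, 0.0, -0.2]
width: 0.0458
```

step_arm(
  increments="0 0 -2 0 0 0; 0 0 -4 0 0 0; 0 0 -4 0 0 0; 0 0 -4 0 0 0; 0 0 0 0 0 0",
)

```text
time: 17.9
tool_pos: [0.6254, 0.2536, 0.1581]
ee_rot: [3.134, 0.013, 2.941]
wrist_force: [0.3, -0.4, 1.0]
width: 0.0473
```

step_arm(
  increments="-0.5 -4 0 0 0 0; -0.5 -4 0 0 0 0; -0.5 -4 0 0 0 0; -0.5 -4 0 0 0 0; -0.5 -4 0 0 0 0",
)

```text
time: 18.4
tool_pos: [0.6056, 0.0499, 0.148]
ee_rot: [-3.141, -0.002, 2.941]
wrist_force: [0.8, -0.1, -0.1]
width: 0.047
```

step_arm(
  increments="-0.7 -4.3 0 0 0 0; -0.7 -4.3 0 0 0 0; -0.6 -4.3 0 0 0 0; -0.6 -4.3 0 0 0 0; -0.5 -4.3 0 0 0 0",
)

```text
time: 18.9
tool_pos: [0.5931, -0.167, 0.1481]
ee_rot: [3.141, -0.001, 2.941]
wrist_force: [0.1, -0.6, -0.5]
width: 0.047
```

step_arm(
  increments="0 0 0 0 0 -0.115; 0 0 0 0 0 -0.115; 0 0 0 0 0 -0.115; 0 0 0 0 0 0; 0 0 0 0 0 0",
)

```text
time: 19.4
tool_pos: [0.5935, -0.1653, 0.1484]
ee_rot: [3.141, -0.001, -3.0]
wrist_force: [-0.7, 0.8, 0.6]
width: 0.0469
```

```bash
python3 s.py
```

```text
u 0.5633 v -0.2496 z 0.1484 [ 3.1408e+00 -1.2000e-03 -2.9998e+00] F -0.58 t 19.4 0.0469
```

step_arm(
  increments="0 -0.05 4 0 0 0; 0 0 4 0 0 0; 0 0 2.7 0 0 0; 0 0 0 0 0 0; 0 0 0 0 0 0",
)

```text
time: 19.9
tool_pos: [0.5939, -0.1657, 0.0424]
ee_rot: [3.141, -0.001, -2.998]
wrist_force: [0.3, 0.3, -0.5]
width: 0.0469
```

step_arm(
  increments="0 0 0 0 0 0; 0 0 0 0 0 0; 0 0 0 0 0 0; 0 0 0 0 0 0",
  claw=1,
)

```text
time: 20.3
tool_pos: [0.5952, -0.1644, 0.0448]
ee_rot: [3.14, 0.004, -2.997]
wrist_force: [0.5, 5.8, 5.2]
width: 0.027
```

step_arm(
  increments="0 0 -0.5 0 0 0; 0 0 -1.5 0 0 0; 0 0 -3 0 0 0; 0 0 -3 0 0 0; 0 0 -3 0 0 0",
)

```text
time: 20.8
tool_pos: [0.5936, -0.1671, 0.1542]
ee_rot: [-3.14, -0.001, -2.998]
wrist_force: [-0.9, 0.2, -3.5]
width: 0.0272
```

step_arm(
  increments="0 0 0 0 0 0.1; 0 0 0 0 0 0.13; 0 0 0 0 0 0.115; 0 0 0 0 0 0",
)

```text
time: 21.2
tool_pos: [0.5938, -0.167, 0.1532]
ee_rot: [-3.14, 0.001, 2.94]
wrist_force: [-0.2, -0.5, -2.9]
width: 0.027
```

step_arm(
  increments="0.3 2 0 0 0 0; 0.6 4 0 0 0 0; 0.6 4 0 0 0 0; 0.6 4 0 0 0 0; 0.6 4 0 0 0 0",
)

```text
time: 21.7
tool_pos: [0.6034, 0.0165, 0.153]
ee_rot: [-3.14, 0.001, 2.943]
wrist_force: [0.9, 0.6, -3.2]
width: 0.0272
```

step_arm(
  increments="0.6 4 0 0 0 0; 0.6 4 0 0 0 0; 0.6 4 0 0 0 0; 0.5 3 0 0 0 0; 0.3 2 0 0 0 0",
)

```text
time: 22.2
tool_pos: [0.6117, 0.1895, 0.1527]
ee_rot: [-3.141, 0.001, 2.945]
wrist_force: [-0.5, -0.4, -2.4]
width: 0.0277
```

step_arm(
  increments="0 0 3 0 0 0; 0 0 4 0 0 0; 0 0 4 0 0 0; 0 0 2 0 0 0; 0 0 0 0 0 0",
)

```text
time: 22.7
tool_pos: [0.6092, 0.1865, 0.0183]
ee_rot: [-3.138, -0.007, 2.943]
wrist_force: [-0.5, -1.0, -2.5]
width: 0.0274
```

step_arm(
  increments="0 0 0.4 0 0 0; 0 0 0 0 0 0",
)

```text
time: 22.9
tool_pos: [0.6131, 0.1875, 0.0202]
ee_rot: [3.141, 0.003, 2.941]
wrist_force: [-0.8, 0.1, -2.6]
width: 0.027
```

step_arm(
  increments="0 0 0.2 0 0 0; 0 0 0.1 0 0 0; 0 0 0 0 0 0",
)

```text
time: 23.2
tool_pos: [0.6121, 0.1876, 0.0161]
ee_rot: [3.141, 0.001, 2.941]
wrist_force: [-0.0, 0.0, -3.0]
width: 0.0273
```

step_arm(
  increments="0 0 0.2 0 0 0; 0 0 0 0 0 0",
)

```text
time: 23.4
tool_pos: [0.6123, 0.1877, 0.015]
ee_rot: [3.141, 0.001, 2.941]
wrist_force: [-1.3, -0.7, 3.9]
width: 0.0275
```

step_arm(
  increments="0 0 0 0 0 0; 0 0 0 0 0 0; 0 0 0 0 0 0",
  claw=0,
)

```text
time: 23.7
tool_pos: [0.6119, 0.1877, 0.0135]
ee_rot: [3.141, 0.0, 2.941]
wrist_force: [-0.3, 0.5, 0.1]
width: 0.0455
```

step_arm(
  increments="0 0 -2 0 0 0; 0 0 -4 0 0 0; 0 0 -4 0 0 0; 0 0 -4 0 0 0; 0 0 0 0 0 0",
)

```text
time: 24.2
tool_pos: [0.6156, 0.1884, 0.1619]
ee_rot: [3.136, 0.013, 2.941]
wrist_force: [-0.7, 1.1, 1.8]
width: 0.047
```

step_arm(
  increments="-0.4 -3.6 0 0 0 0; -0.4 -3.6 0 0 0 0; -0.4 -3.6 0 0 0 0; -0.4 -3.6 0 0 0 0; -0.4 -3.7 0 0 0 0",
)

```text
time: 24.7
tool_pos: [0.5946, 0.005, 0.1523]
ee_rot: [-3.142, -0.001, 2.941]
wrist_force: [-0.7, -0.1, -0.5]
width: 0.047
```

step_arm(
  increments="-0.4 -3.7 0 0 0 0; -0.4 -3.7 0 0 0 0; -0.4 -3.7 0 0 0 -0.115; 0 0 0 0 0 -0.115; 0 0 0 0 0 -0.11",
)

```text
time: 25.2
tool_pos: [0.5843, -0.1064, 0.1521]
ee_rot: [3.141, -0.001, -3.0]
wrist_force: [0.5, 0.8, 0.1]
width: 0.047
```

step_arm(
  increments="0 0 0 0 0 0; 0 0 0 0 0 0",
)

```text
time: 25.4
tool_pos: [0.5847, -0.1048, 0.1527]
ee_rot: [3.141, -0.001, -3.005]
wrist_force: [-0.4, -0.0, 0.1]
width: 0.0468
```

```bash
python3 s.py
```

```text
u 0.5633 v -0.1885 z 0.1527 [ 3.1411e+00 -9.0000e-04 -3.0046e+00] F -0.42 t 25.4 0.0468
```

step_arm(
  increments="0 0 4 0 0 -0.008; 0 0 4 0 0 0; 0 0 3.2 0 0 0; 0 0 0 0 0 0; 0 0 0 0 0 0",
)

```text
time: 25.9
tool_pos: [0.5848, -0.1045, 0.0414]
ee_rot: [3.141, -0.001, -2.995]
wrist_force: [1.1, 0.9, 1.2]
width: 0.0468
```

step_arm(
  increments="0 0 0 0 0 0; 0 0 0 0 0 0; 0 0 0 0 0 0; 0 0 0 0 0 0",
  claw=1,
)

```text
time: 26.3
tool_pos: [0.5863, -0.1031, 0.044]
ee_rot: [3.139, 0.004, -2.994]
wrist_force: [-1.1, 5.2, 4.7]
width: 0.0277
```

step_arm(
  increments="0 0 -0.5 0 0 0; 0 0 -1.5 0 0 0; 0 0 -3 0 0 0; 0 0 -3 0 0 0; 0 0 -3 0 0 0",
)

```text
time: 26.8
tool_pos: [0.5847, -0.1061, 0.1536]
ee_rot: [-3.139, 0.0, -2.995]
wrist_force: [1.1, -0.4, -1.4]
width: 0.0273
```

step_arm(
  increments="0 0 0 0 0 0.1; 0 0 0 0 0 0.13; 0 0 0 0 0 0.115; 0 0 0 0 0 0",
)

```text
time: 27.2
tool_pos: [0.5849, -0.1059, 0.1526]
ee_rot: [-3.14, 0.001, 2.943]
wrist_force: [-0.4, -0.0, -2.7]
width: 0.0271
```

```bash
python3 s.py 6;  python3 - <<'E'
import cv2,numpy as np
i=cv2.imread('pics/side6.png')[120:370,150:350]; j=cv2.imread('pics/top6.png')[100:240,70:320]
cv2.imwrite('pics/w6.png',np.hstack([cv2.resize(i,(320,400),interpolation=2),cv2.resize(j,(480,400),interpolation=2)]))
E
```

```text
u 0.5634 v -0.1896 z 0.1526 [-3.1399e+00  1.2000e-03  2.9433e+00] F -0.4 t 27.2 0.0271
```

View pics/w6.png

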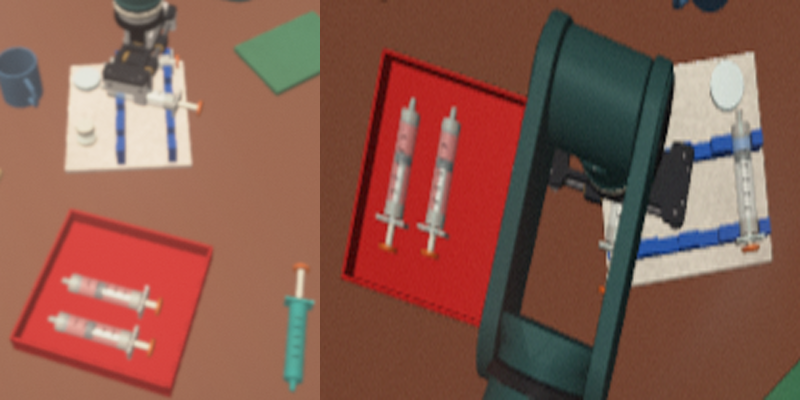

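step_arm(
  increments="0.3 2 0 0 0 0; 0.6 4 0 0 0 0; 0.6 4 0 0 0 0; 0.6 4 0 0 0 0; 0.5 4 0 0 0 0",
)

```text
time: 27.8
tool_pos: [0.5948, 0.0777, 0.1519]
ee_rot: [-3.141, 0.001, 2.945]
wrist_force: [0.6, 0.6, -3.1]
width: 0.0271
```

step_arm(
  increments="0.4 3 0 0 0 0; 0.2 1.7 0 0 0 0; 0 0 0 0 0 0; 0 0 3 0 0 0; 0 0 4 0 0 0",
)

```text
time: 28.3
tool_pos: [0.6009, 0.1224, 0.0843]
ee_rot: [3.141, 0.008, 2.944]
wrist_force: [-0.2, 0.1, -2.2]
width: 0.027
```

step_arm(
  increments="0 0 4 0 0 0; 0 0 2 0 0 0; 0 0 0 0 0 0; 0 0 0.4 0 0 0; 0 0 0 0 0 0",
)

```text
time: 28.8
tool_pos: [0.5994, 0.1231, 0.0191]
ee_rot: [3.141, 0.003, 2.943]
wrist_force: [0.0, 0.5, -2.5]
width: 0.0274
```

step_arm(
  increments="0 0 0.2 0 0 0; 0 0 0 0 0 0",
)

```text
time: 29.0
tool_pos: [0.5989, 0.1239, 0.0167]
ee_rot: [3.141, 0.002, 2.944]
wrist_force: [0.4, 0.7, -1.2]
width: 0.0273
```

step_arm(
  increments="0 0 0.2 0 0 0; 0 0 0 0 0 0",
)

```text
time: 29.2
tool_pos: [0.5989, 0.124, 0.0142]
ee_rot: [3.141, 0.002, 2.944]
wrist_force: [0.9, 0.4, -0.7]
width: 0.0275
```

step_arm(
  increments="0 0 0.15 0 0 0; 0 0 0 0 0 0",
)

```text
time: 29.4
tool_pos: [0.5989, 0.1241, 0.014]
ee_rot: [3.141, 0.002, 2.944]
wrist_force: [-1.6, -0.4, 5.1]
width: 0.0272
```

Contact is made, so I release, rise, move clear and look.

step_arm(
  increments="0 0 0 0 0 0; 0 0 0 0 0 0; 0 0 0 0 0 0",
  claw=0,
)

```text
time: 29.7
tool_pos: [0.598, 0.124, 0.0118]
ee_rot: [-3.142, -0.0, 2.944]
wrist_force: [0.5, -0.2, 0.4]
width: 0.0462
```

step_arm(
  increments="0 0 -2 0 0 0; 0 0 -4 0 0 0; 0 0 -4 0 0 0; 0 0 -5 0 0 0; 4 0 0 0 0 0",
)

```text
time: 30.2
tool_pos: [0.5663, 0.1315, 0.1713]
ee_rot: [3.136, 0.018, 2.941]
wrist_force: [0.2, 1.5, 0.9]
width: 0.047
```

step_arm(
  increments="4 0 0 0 0 0; 4 0 0 0 0 0; 4 0 0 0 0 0; 4 0 0 0 0 0; 4 0 0 0 0 0",
)

```text
time: 30.7
tool_pos: [0.3611, 0.1712, 0.1617]
ee_rot: [3.141, -0.0, 2.943]
wrist_force: [-0.9, -0.2, 0.6]
width: 0.047
```

```bash
python3 s.py 7;  python3 - <<'E'
import cv2,numpy as np
i=cv2.imread('pics/side7.png')[130:370,150:350]; j=cv2.imread('pics/top7.png')[100:240,70:320]
cv2.imwrite('pics/w7.png',np.hstack([cv2.resize(i,(320,400),interpolation=2),cv2.resize(j,(480,400),interpolation=2)]))
E
```

```text
u 0.3821 v 0.1170 z 0.1617 [ 3.1414e+00 -2.0000e-04  2.9434e+00] F -0.89 t 30.7 0.047
```

View pics/w7.png

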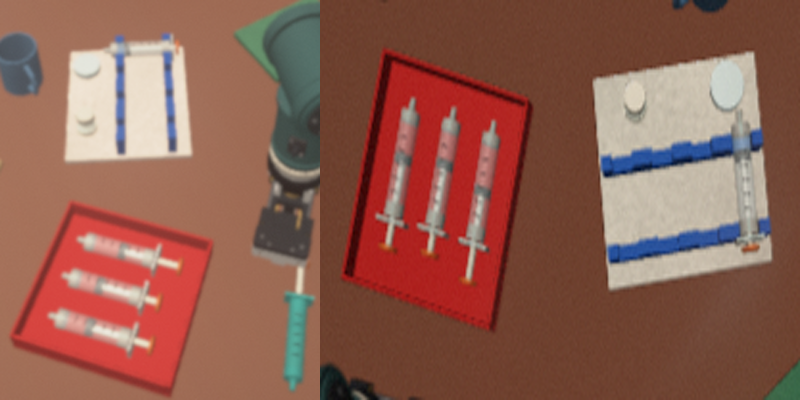

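```bash
python3 -c "
from bench import *
print(close_job())"
```

```text
the job is handed in; nothing more can be done
None
```

I tried all four plungers, and three jammed. Those three syringes now lie in the red tray, and I handed the job in at 30.7 s of the 72 s allowed.

| Bay (from the robot's left) | Result | Highest force I read |
|---|---|---|
| 1 | jammed at about 21 mm | 14 N |
| 2 | jammed at about 35 mm | 11 N |
| 3 | jammed at about 31 mm | 13 N |
| 4 | fully home | 19 N against its stop |

- **Rejects:** each was lowered until I felt the tray floor, then released.
- **Last pictures:** the three rejects lie flat and parallel in the tray, with the pads still out by about what was felt. The good syringe is seated with its plunger home, and the jar and dish are still in place. The pink and turquoise look-alikes were not touched, and the gripper was clear of everything.
- **Not checked:** I only read forces between moves, so brief peaks may have been higher. No check failed or disagreed.

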